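# Load the insert on the index fixture and hold its index plunger out

### The job

Lower the slotted aluminium insert, without dropping it, astride the narrow blue rib of the index fixture, so that it sits fully down, level and centred along the rib, and let go of it while the red-knobbed index plunger is still in its hole. Then pull the red knob straight up until the sprung plunger is fully back and clear of its seat, and finish while still gripping it there, so that the fitter can turn the disc. Leave the insert sitting on the rib and all the other things on the bench where they are.

Things in the scene. Friction and masses are not known exactly. Their poses are not given: they have to be found in the camera images.
- saddle: aluminium insert: inverted-U block 60 (its x) x 40 (y) x 38 mm tall (z), about 0.2 kg; a slot 16 mm wide and 16 mm deep runs along its x through the underside, between 12 mm legs; two black dots on top. Both ends alike. Starts standing on its legs on the bench at the robot's right, in one of three places shared with steel block and bush. Origin: centre of its underside (foot level)
- fixture: index fixture, fixed: green base 235 (its x, -90 to +145) x 180 x 12 mm, on it a steel disc, 170 mm diameter, top 34 mm above the bench, that stays still. Origin: on the bench under the disc's centre; z up, x towards the plunger. Brass seat bushes 72 mm from the centre; the plunger's stands 8 mm proud. A dark bracket (34 mm wide in y, top 72 mm above bench) reaches in from +x over it
- rib_top (a point): centre of the top face of the blue rib standing at the disc's centre: 10 mm wide (fixture's y), 70 mm long (fixture's x), top 74 mm above the bench, 40 mm above the disc; axes as the fixture's. When seated, the insert's slot ceiling rests on this face: its origin is 16 mm below this point, its x along the rib, either way round
- knob (a point): centre of the plunger's red knob, moving with it: upright cylinder 30 mm diameter, 22 mm tall, centre 101 mm above the bench when home, 72 mm from the disc's centre along the fixture's +x. A 14 mm neck below; knob underside 18 mm above the bracket's top when home, a barrel 20 mm wide, 8 mm tall between. Its sides towards the fixture's +y and -y are free for fingers
- plunger (a joint): how far the plunger is pulled, m: 0 = home in its seat, 0.020 = fully back against its stop. Straight up. A spring pulls it home: about 7 N at the start of the pull, 14 N fully back; let go, it snaps home. Its 10 mm tip leaves the seat at 0.012.
- steel_block: plain dark steel block, 45 x 45 x 25 mm, no slot; not to be used; origin at the centre of its underside
- bush: brass tube section, 42 mm diameter, 30 mm tall, standing; not to be used; origin at the centre of its underside
- hammer: hammer lying at the far side; leave alone
- wrench: wrench lying at the far right; leave alone
- screwdriver: screwdriver lying at the near left; leave alone
- bin: empty black plastic bin, 240 x 150 x 80 mm, on the left; leave alone
- oil: yellow bottle, 52 mm diameter, 120 mm tall, at the far side; leave alone
Things that resemble listed ones, but are neither listed nor needed, are in the scene too. Of the things like the saddle, leave any that is green, pink or turquoise; of the rest the larger one is meant.

How it is judged:
By the outcome, as a careful person would: the job done as asked, in the order asked, and still so for the second after the job is handed in, while the arm keeps its last pose, push and grip.
It also fails if it takes over 45 s, if anything falls off the work surface, if the arm or the gripper's body presses on something with over 40 N, if the wrist force passes 120 N, or if a joint passes its speed limit or range.

### The arm

A 6-joint arm with a two-finger parallel gripper is mounted at the origin on the work surface. World frame = base frame: x ahead of the robot, y to its left, z up, the work surface at z = 0. Lengths are in m, angles in rad, forces in N, time in s.
With the tool pointing down it reaches from about 0.25 to 0.725 m from the base axis. Payload 4 kg.
Tool frame: the origin (TCP) lies midway between the tips of the shut fingers; the grasp point (between the pads) lies 19 mm behind it; z points along the fingers, y is the line along which they close (so a half turn about z gives the same grasp; the last joint's range is limited). The gripper opens to 85 mm and grips with 20 to 120 N. Pads are 22 mm wide; open, the fingers measure 114 mm over their backs; the gripper's body (76 mm by 85 mm) begins 54 mm behind the grasp point. The pads swing forward as they close: fully open they stand 13 mm farther back than shut.
Start: joints at [-1.182, 0.241, 0.005, 1.335, 0, 1.571], TCP at [0.19, -0.463, 0.231] pointing down, gripper open.
Joint ranges: [-2.72, 2.72], [-1.05, 1.87], [-1.09, 1.28], [-1.99, 2.15], [-1.42, 1.44], [-3.14, 3.14]. Speed limits (rad/s): [2.79, 2.79, 3.14, 3.14, 3.14, 3.14].

### API

Orientations are given as a unit quaternion [x, y, z, w].
In Python, from workcell import get_obs, camera, job_done, silhouettes gives the robot as it stands. The module is installed in compiled form; this text tells all that it offers.
- The arm moves only by the tool drive_tool, never from a script. Its argument "increments" is a list of rows, each a list of 3 entries, a list of its own where there are three numbers: the shift along the world's x, y, z in mm, then the turn, a rotation vector about the world's x, y, z in degrees, then the opening, from 0 (shut) to 1 (fully open). A call has 1 to 8 rows; each row shifts and turns the commanded pose from where the row before left it; what a row does not reach is not made up. A row lasts 1/12 s, in which the tool goes at most 41.7 mm and 7.16 degrees, less where a joint would pass 70% of its speed; a pose out of reach is approached as far as the arm can. A call is refused whole if a number of a shift passes 41.7 or a number of a turn 7.16, either way. A call with a gripper value outside its range is refused whole. The fingers move at their own pace and stop on an object; the grip force is fixed at half the most. Time passes only in rows, so rows that do not move let the fingers close. It gives the time, the measured TCP pose, the force, the opening and the grip force at its end, in the units of the state.
- get_obs(): the state, without advancing time (a new reading comes with each control period).
- camera(name): name is "side" or "top" or "wrist"; returns a dict with "image" (384x512x3 uint8, red, green, blue), "K" (3x3 intrinsics, pixels), "k1" (the pictures are not rectified: a ray, as slopes to the right and down, at radius r is drawn at 1 + k1 r^2 times it, then the intrinsics apply), "view" (4x4, takes a point from world to camera coordinates). Camera axes: x right, y down, z forward; pixel columns grow to the right and rows downward; lengths in m; the calibration is good to about 2 mm. A picture is of the moment at which its call begins. There is no depth.
- job_done(): hands the job in; it is judged then, once.
Trained networks look in a picture, given as the dict that the camera call returned (one of the last four; its "shot" number tells which), for a name from the list of things; names that differ only in an ending like _2 or _b are one class to them, and where a whole thing is asked for, a point or a joint stands for the part that bears it (a point fixed in the world has none). Each returns a list of dicts, best first, with "conf" (0 to 1); they miss things now and then, are a little off and sometimes report something else, mostly with a low value. They report only what shows in the picture. A call takes as long as a camera call. They do not tell look-alikes from the thing itself.
- silhouettes(query, picture): "region" (384x512 bool, what is visible of it) and "bbox" ([left, top, right, bottom] in pixels, round what is visible of it).
The state is a dict: "clock": time; "joint_pos": joint angles; "joint_vel": joint speeds; "tau": joint torques, N m; "eef_pos": TCP position; "tool_rot": TCP orientation; "ft_force": force on the tool from outside, world axes, zero at the start; "ft_torque": the same for the moment, N m; "grip_width": finger opening in m; "grasp_force": force on a finger pad.
Only numpy, scipy, OpenCV 4.12 (cv2) and the standard library are available. Lean on these libraries where they do the work, as an engineer would, in place of code of your own. Each camera call takes 0.05 s, during which the arm holds its last target. There are 200 camera calls.

## Working session

There is one attempt and no reset: what is moved stays moved. The work goes in short steps, Python scripts to look and compute and a tool call to move; the robot and the scene stay as the last step left them, time stands still between calls to the robot, and variables do not carry over. Pictures are saved under pics/ and viewed, at most 10 in all, crops included, and the job is handed in when it is done.

Besides the shell and the picture viewer there is one more tool, called after "Emit:" by a JSON object that holds its "op" and its "data", one argument or row to a line. drive_tool: Moves the arm, as the interface text tells. Its arguments: {"type":"object","properties":{"increments":{"type":"array"}},"required":["increments"]}

```bash
mkdir -p pics; cat > h.py <<'E'
import numpy as np, cv2
from workcell import get_obs, camera, job_done, silhouettes
def ray(c,uv):
    K=c["K"];uv=np.asarray(uv,float)
    d=np.array([(uv[0]-K[0,2])/K[0,0],(uv[1]-K[1,2])/K[1,1]]);u=d.copy()
    for _ in range(20): u=d/(1+c["k1"]*(u@u))
    V=np.asarray(c["view"]);R=V[:3,:3];return -R.T@V[:3,3],R.T@np.array([u[0],u[1],1])
def onz(c,uv,z):
    o,d=ray(c,uv);return o+d*(z-o[2])/d[2]
def proj(c,p):
    V=np.asarray(c["view"]);q=V[:3,:3]@np.asarray(p)+V[:3,3];s=q[:2]/q[2];s=s*(1+c["k1"]*(s@s))
    return c["K"][:2,:2]@s+c["K"][:2,2]
def save(n,im,s=1):
    cv2.imwrite("pics/"+n+".png",cv2.resize(im[:,:,::-1],None,fx=s,fy=s,interpolation=cv2.INTER_CUBIC))
E
python3 - <<'E'
from h import *
np.set_printoptions(precision=4,suppress=True)
for n in("top","side"):
    c=camera(n);save(n+"0",c["image"],1.56)
    print(n,c["K"].tolist() if hasattr(c["K"],'tolist') else c["K"],c["k1"],c["view"])
    for q in("saddle","fixture","knob","steel_block","bush"):
        for s in silhouettes(q,c): print(q,round(s["conf"],2),s["bbox"])
print(get_obs())
E
```

```text
top [[372.7321181374807, 0.0, 260.05245934455945], [0.0, 372.7321181374807, 191.09222074571014], [0.0, 0.0, 1.0]] -0.049353650949751554 [[ 0.0213 -0.9997  0.0083  0.0306]
 [-0.9922 -0.0222 -0.1229  0.5765]
 [ 0.1231 -0.0056 -0.9924  1.2029]
 [ 0.      0.      0.      1.    ]]
saddle 0.82 [323.2, 180.9, 345.6, 202.0]
saddle 0.69 [341.5, 235.0, 363.3, 252.7]
saddle 0.69 [90.3, 146.2, 146.0, 215.8]
saddle 0.45 [351.0, 177.3, 368.5, 189.7]
fixture 0.65 [180.7, 188.4, 255.8, 245.3]
knob 0.39 [194.1, 214.9, 204.2, 225.7]
steel_block 0.55 [194.2, 209.6, 202.8, 217.0]
steel_block 0.44 [314.1, 226.3, 330.3, 238.4]
bush 0.55 [362.1, 212.3, 377.5, 222.0]
side [[445.0656894785231, 0.0, 254.9489267003099], [0.0, 445.0656894785231, 194.0936036903388], [0.0, 0.0, 1.0]] -0.01315648487767033 [[-0.9319 -0.3624 -0.0175  0.5427]
 [-0.23    0.6275 -0.7439  0.1646]
 [ 0.2805 -0.6892 -0.6681  1.3639]
 [ 0.      0.      0.      1.    ]]
saddle 0.78 [315.3, 154.8, 332.8, 173.7]
saddle 0.66 [270.8, 143.7, 283.2, 157.9]
saddle 0.59 [262.8, 155.1, 282.7, 177.2]
saddle 0.53 [269.1, 178.0, 286.9, 195.2]
fixture 0.72 [220.0, 215.4, 295.9, 287.4]
knob 0.39 [248.8, 232.9, 258.1, 244.8]
steel_block 0.74 [297.5, 171.9, 313.3, 189.7]
{'clock': 0.6, 'joint_pos': array([-1.182 ,  0.2406,  0.005 ,  1.3352,  0.    ,  1.5708]), 'joint_vel': array([ 0.0011, -0.002 ,  0.0016,  0.0001,  0.0005,  0.0003]), 'tau': array([ -0.0006, -37.1976,  25.257 ,   0.0015,  -0.    ,  -0.    ]), 'eef_pos': array([ 0.1896, -0.4627,  0.2313]), 'tool_rot': array([0.9812, 0.1932, 0.    , 0.    ]), 'ft_force': array([ 0.6787, -0.267 ,  0.1027]), 'ft_torque': array([ 0.0347, -0.0492, -0.0414]), 'grasp_force': 0.0, 'grip_width': 0.08572359291108782}
```

View pics/top0.png

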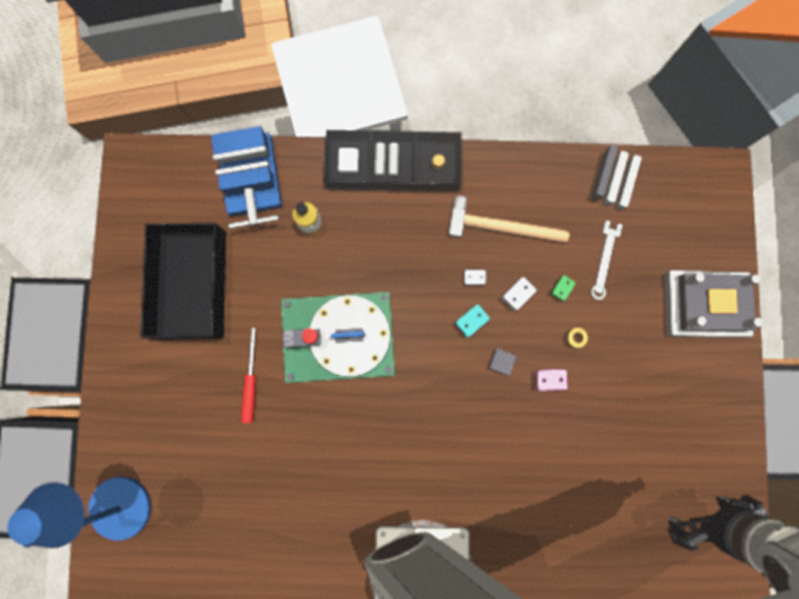

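View pics/side0.png

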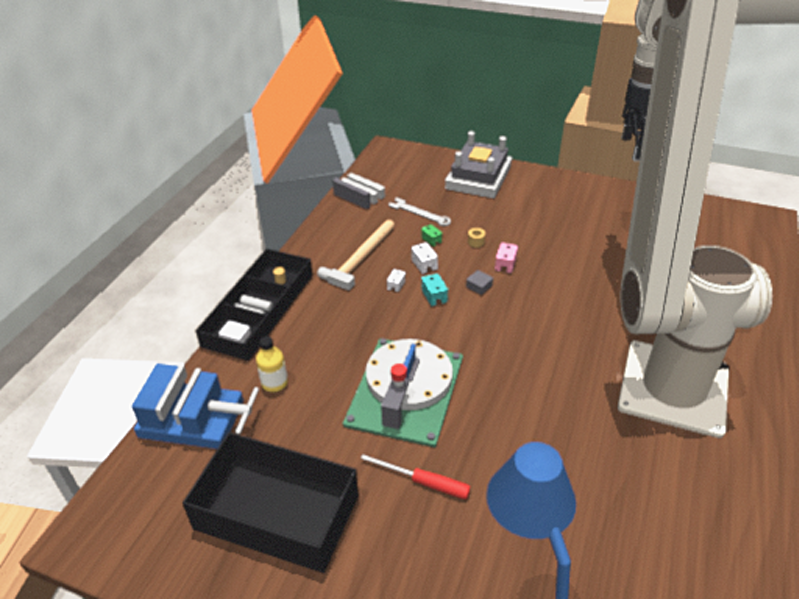

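The things like the saddle in top0.png (800-px scale) are:
- small white (475,277)
- large white (519,293)
- green (564,288)
- turquoise (473,320)
- pink (552,380)

By the description, the large white one is meant, at about (333,188) in raw pixels. The fixture is at about (338,337), with its plunger on the left (+y) side.

```bash
cat >> h.py <<'E'
from scipy.optimize import minimize
S=4
def hullmask(c,P):
    q=np.array([proj(c,p) for p in P]);m=np.zeros((384*S,512*S),np.uint8)
    cv2.fillConvexPoly(m,cv2.convexHull(((q+.5)*S).astype(np.float32)).round().astype(np.int32),1)
    return cv2.resize(m.astype(np.float32),(512,384),interpolation=cv2.INTER_AREA)
def box(x,y,a,L=.06,W=.04,H=.038,z0=0,cx=0):
    R=np.array([[np.cos(a),-np.sin(a)],[np.sin(a),np.cos(a)]])
    return [np.r_[np.array([x,y])+R@[cx+i*L/2,j*W/2],z] for i in(-1,1) for j in(-1,1) for z in(z0,z0+H)]
def fit(obs,x0,**k):
    f=lambda v:sum(np.abs(hullmask(c,box(v[0],v[1],v[2]/10,**k))-r).sum() for c,r in obs)
    best=min((minimize(f,[x0[0],x0[1],a*10],method="Nelder-Mead",options=dict(initial_simplex=np.array([[x0[0],x0[1],a*10]]*4)+np.array([[0,0,0],[.008,0,0],[0,.008,0],[0,0,3.]]))) for a in(x0[2] if np.ndim(x0[2]) else [x0[2]])),key=lambda r:r.fun)
    return best.x*[1,1,.1],best.fun
E
python3 - <<'E'
from h import *
np.set_printoptions(precision=4,suppress=True)
t=camera("top");s=camera("side")
obs=[]
for c in(t,s):
    g=onz(t,(333,188),.038);p=proj(c,g);print(g,p)
    for d in silhouettes("saddle",c):
        b=d["bbox"]
        if b[0]-1<p[0]<b[2]+1 and b[1]-1<p[1]<b[3]+1: obs.append((c,d["region"].astype(np.float32)));print(b,d["region"].sum());break
print(len(obs),[o[1].sum() for o in obs],fit(obs,(g[0],g[1],np.arange(0,3.1,.5))))
# fixture: bright colour parts
for n,c in(("top",t),("side",s)):
    hsv=cv2.cvtColor(c["image"],cv2.COLOR_RGB2HSV);f=silhouettes("fixture",c)[0]["bbox"]
    x0,y0,x1,y1=[int(v) for v in f];x0-=4;y0-=4;x1+=4;y1+=4
    sub=hsv[y0:y1,x0:x1]
    red=(cv2.inRange(sub,(0,150,90),(6,255,255))|cv2.inRange(sub,(174,150,90),(180,255,255)))>0
    blue=cv2.inRange(sub,(100,110,40),(125,255,255))>0
    green=cv2.inRange(sub,(60,70,30),(95,255,255))>0
    for nm,m,z in(("red",red,.112),("blue",blue,.074)):
        yx=np.argwhere(m);print(n,nm,len(yx),yx.mean(0)[::-1]+[x0,y0],onz(c,yx.mean(0)[::-1]+[x0,y0],z))
        if nm=="blue":
            w=np.array([onz(c,q[::-1]+[x0,y0],.074)[:2] for q in yx]);u=np.linalg.svd(w-w.mean(0))[2][0];print("dir",np.degrees(np.arctan2(u[1],u[0])))
    yx=np.argwhere(green)[:,::-1]+[x0,y0];r=cv2.minAreaRect(np.array([onz(c,q,.012)[:2]*1000 for q in yx]).astype(np.float32));print("base",r)
cr=[cv2.resize(c["image"][y:y+w,x:x+int(w*1)],(390,390),interpolation=cv2.INTER_CUBIC) for c,x,y,w in((t,285,165,90),(s,240,130,90))]
save("crop",np.hstack(cr))
E
```

```text
[ 0.5912 -0.1995  0.038 ] [333. 188.]
[322.6, 182.1, 341.4, 202.6] 232
[ 0.5912 -0.1995  0.038 ] [272.1327 160.2627]
[262.4, 156.2, 282.4, 175.5] 220
2 [np.float32(232.0), np.float32(220.0)] (array([ 0.5916, -0.1964,  2.3756]), np.float64(82.3125))
top red 64 [198.1094 215.0625] [0.4873 0.2334 0.112 ]
top blue 56 [222.5179 214.1964] [0.4939 0.1616 0.074 ]
dir -84.76452142678627
base ((492.0542297363281, 189.07460021972656), (175.89637756347656, 231.4690399169922), 5.074843406677246)
side red 82 [255.4024 238.3537] [0.4831 0.2464 0.112 ]
side blue 58 [262.569  229.0345] [0.4897 0.1717 0.074 ]
dir 101.85237641138269
base ((490.4137878417969, 197.52395629882812), (178.75994873046875, 236.3590545654297), 5.116936683654785)
```

View pics/crop.png

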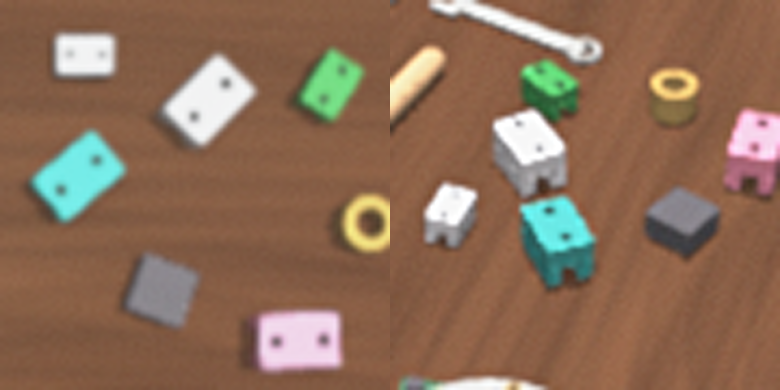

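The crop shows the large white block at (208,100) in the top crop and (530,150) in the side crop. It has the slot and two dots, and it is clearly bigger than the small white one. Moving above it.

Emit:
{"op": "drive_tool", "data": {
  "increments": [
    [[25, 16.5, 0], [0, 0, 7.1], 1],
    [[25, 16.5, 0], [0, 0, 7.1], 1],
    [[25, 16.5, 0], [0, 0, 7.1], 1],
    [[25, 16.5, 0], [0, 0, 7.1], 1],
    [[25, 16.5, 0], [0, 0, 7.1], 1],
    [[25, 16.5, 0], [0, 0, 7.1], 1],
    [[25, 16.5, 0], [0, 0, 7.1], 1],
    [[25, 16.5, 0], [0, 0, 7.1], 1]
  ]
}}

```text
clock: 1.57
eef_pos: [0.3907, -0.3297, 0.2314]
tool_rot: [0.769, 0.639, 0.0, 0.0]
ft_force: [0.5, -0.9, -0.4]
grip_width: 0.0852
grasp_force: 0.0
```

Emit:
{"op": "drive_tool", "data": {
  "increments": [
    [[25, 16.5, 0], [0, 0, 7.1], 1],
    [[25, 16.5, 0], [0, 0, 7.1], 1],
    [[25, 16.5, 0], [0, 0, 7.1], 1],
    [[25, 16.5, 0], [0, 0, 7.1], 1],
    [[25, 16.5, 0], [0, 0, 7.1], 1],
    [[25, 16.5, 0], [0, 0, 7.1], 1],
    [[25, 16.5, 0], [0, 0, 7.1], 1],
    [[25, 16.5, 0], [0, 0, 7.1], 1]
  ]
}}

```text
clock: 2.23
eef_pos: [0.5907, -0.1977, 0.2312]
tool_rot: [0.373, 0.928, -0.0, -0.0]
ft_force: [-0.3, -0.0, -0.5]
grip_width: 0.0852
grasp_force: 0.0
```

Emit:
{"op": "drive_tool", "data": {
  "increments": [
    [[0, 0, 0], [0, 0, 0], 1],
    [[0, 0, 0], [0, 0, 0], 1],
    [[0, 0, 0], [0, 0, 0], 1]
  ]
}}

```text
clock: 2.48
eef_pos: [0.5891, -0.1987, 0.2309]
tool_rot: [0.376, 0.927, -0.0, -0.001]
ft_force: [0.1, -1.3, -0.5]
grip_width: 0.0852
grasp_force: 0.0
```

```bash
cat > m.py <<'E'
from h import *
from scipy.spatial.transform import Rotation as Rn
np.set_printoptions(precision=4,suppress=True)
def tool():
    o=get_obs();R=Rn.from_quat(o["tool_rot"]).as_matrix()
    return o["eef_pos"],np.degrees(np.arctan2(R[1,1],R[0,1])),R[:,2],o
E
cat > a.py <<'E'
from m import *
import sys
p,y,z,o=tool();print(p,"yawy",y,z,o["joint_pos"],o["clock"])
c=camera("wrist");save(sys.argv[1],c["image"],1.5)
for d in silhouettes("saddle",c):
    b=d["bbox"];g=onz(c,((b[0]+b[2])/2,(b[1]+b[3])/2),.03);print(round(d["conf"],2),b,g)
    if np.hypot(*(g-[.592,-.197,.03])[:2])<.02:
        print(fit([(c,d["region"].astype(np.float32))],(g[0],g[1],[2.37])))
E
python3 a.py w1
```

```text
[ 0.5891 -0.1987  0.2309] yawy 45.82971216226694 [-0.0012 -0.0001 -1.    ] [-0.3251  0.4913  0.3689  1.4495 -0.0004  0.4458] 2.4833
0.95 [81.6, 63.9, 147.4, 131.7] [ 0.4126 -0.2605  0.03  ]
0.76 [242.3, 140.2, 275.2, 193.4] [ 0.5914 -0.1961  0.03  ]
(array([ 0.5925, -0.1975,  2.373 ]), np.float64(101.25))
0.74 [263.8, 41.0, 305.4, 102.5] [ 0.5319 -0.0973  0.03  ]
0.72 [201.0, 200.2, 232.5, 242.3] [ 0.6058 -0.2889  0.03  ]
0.66 [309.6, 117.5, 352.3, 153.7] [ 0.625  -0.1054  0.03  ]
```

View pics/w1.png

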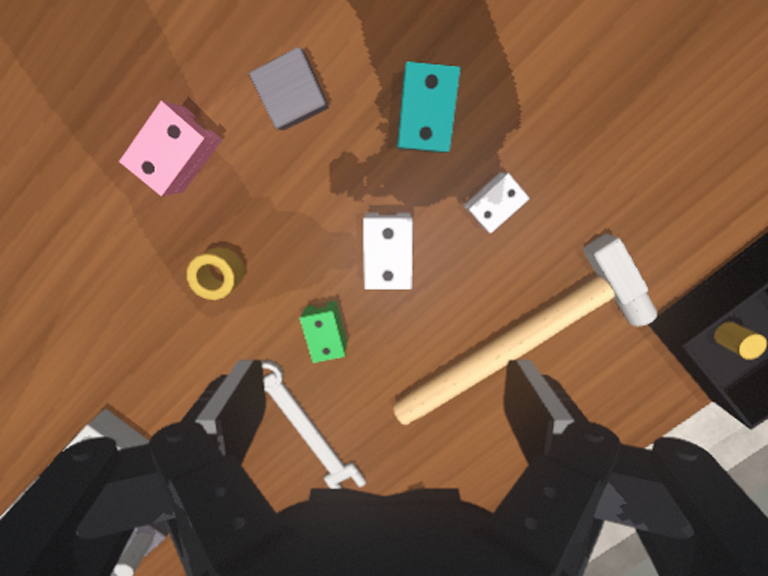

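The wrist view shows the large white insert at (388,250), between the turquoise (428,107), green (323,333) and small white (498,202) ones. The fingers line up with its short side. Going down part way to refine the position.

Emit:
{"op": "drive_tool", "data": {
  "increments": [
    [[3, 1, -25], [0, 0, 0], 1],
    [[0, 0, -35], [0, 0, 0], 1],
    [[0, 0, -35], [0, 0, 0], 1],
    [[0, 0, -25], [0, 0, 0], 1],
    [[0, 0, 0], [0, 0, 0], 1],
    [[0, 0, 0], [0, 0, 0], 1]
  ]
}}

```text
clock: 3.08
eef_pos: [0.5907, -0.1982, 0.1105]
tool_rot: [0.376, 0.926, -0.0, -0.002]
ft_force: [-0.1, -1.0, 0.9]
grip_width: 0.0858
grasp_force: 0.0
```

```bash
cat > b.py <<'E'
from m import *
import sys
def dots(c,z,ctr,r):
    g=cv2.cvtColor(c["image"],cv2.COLOR_RGB2GRAY);u0=proj(c,np.r_[ctr[:2],z])
    n,l,s,ce=cv2.connectedComponentsWithStats(cv2.inRange(g,0,95),connectivity=4);out=[]
    for i in range(1,n):
        if 6<s[i,4]<400 and np.hypot(*(ce[i]-u0))<r and s[i,4]>.6*s[i,2]*s[i,3]:
            out.append(onz(c,ce[i],z));print("dot",ce[i],s[i,4],out[-1])
    return np.array(out)
if __name__=="__main__":
    p,y,z,o=tool();print(p,"yawy",y,z,o["clock"])
    c=camera("wrist");D=dots(c,.038,[.592,-.197],60)
    if len(D)==2:d=D[1]-D[0];print("mid",D.mean(0),np.degrees(np.arctan2(d[1],d[0])),np.linalg.norm(d))
    for d in silhouettes("saddle",c)[:5]:
        b=d["bbox"];g=onz(c,((b[0]+b[2])/2,(b[1]+b[3])/2),.03)
        if np.hypot(*(g-[.592,-.197,.03])[:2])<.02: print(b,fit([(c,d["region"].astype(np.float32))],(g[0],g[1],[2.37])))
    # fixed things from top/side-known views
E
python3 b.py
```

```text
[ 0.5907 -0.1982  0.1105] yawy 45.766724171574374 [-0.0034  0.001  -1.    ] 3.0833
dot [257.4253 180.6207] 87 [ 0.579  -0.1852  0.038 ]
[235.7, 157.1, 281.9, 236.4] (array([ 0.5926, -0.1979,  2.3701]), np.float64(245.8125))
```

Emit:
{"op": "drive_tool", "data": {
  "increments": [
    [[1, 0, -20], [0, 0, 0], 1],
    [[1, 0, -30], [0, 0, 0], 1],
    [[0, 0, -30], [0, 0, 0], 1],
    [[0, 0, -15], [0, 0, 0], 1],
    [[0, 0, -8], [0, 0, 0], 1],
    [[0, 0, 0], [0, 0, 0], 1],
    [[0, 0, 0], [0, 0, 0], 0.3]
  ]
}}

```text
clock: 3.77
eef_pos: [0.5961, -0.1983, 0.0104]
tool_rot: [0.376, 0.927, 0.0, 0.002]
ft_force: [0.6, 0.1, 0.0]
grip_width: 0.0753
grasp_force: 0.0
```

Emit:
{"op": "drive_tool", "data": {
  "increments": [
    [[0, 0, 0], [0, 0, 0], 0],
    [[0, 0, 0], [0, 0, 0], 0],
    [[0, 0, 0], [0, 0, 0], 0],
    [[0, 0, 0], [0, 0, 0], 0],
    [[0, 0, 0], [0, 0, 0], 0],
    [[0, 0, 0], [0, 0, 0], 0],
    [[0, 0, 0], [0, 0, 0], 0],
    [[0, 0, 0], [0, 0, 0], 0]
  ]
}}

```text
clock: 4.43
eef_pos: [0.596, -0.1983, 0.0104]
tool_rot: [0.376, 0.927, -0.0, 0.002]
ft_force: [-0.4, -0.0, 6.1]
grip_width: 0.0389
grasp_force: 62.4
```

Emit:
{"op": "drive_tool", "data": {
  "increments": [
    [[0, 0, 10], [0, 0, 0], 0],
    [[0, 0, 25], [0, 0, 0], 0],
    [[0, 0, 35], [0, 0, 0], 0],
    [[0, 0, 35], [0, 0, 0], 0],
    [[0, 0, 35], [0, 0, 0], 0],
    [[0, 0, 25], [0, 0, 0], 0],
    [[-5, 20, 10], [0, 0, -4], 0]
  ]
}}

```text
clock: 5.02
eef_pos: [0.5921, -0.181, 0.189]
tool_rot: [0.41, 0.912, -0.0, 0.005]
ft_force: [1.2, 0.3, -0.6]
grip_width: 0.0391
grasp_force: 61.6
```

Emit:
{"op": "drive_tool", "data": {
  "increments": [
    [[-10, 35, 0], [0, 0, -4], 0],
    [[-10, 35, 0], [0, 0, -4], 0],
    [[-10, 35, 0], [0, 0, -4], 0],
    [[-10, 35, 0], [0, 0, -4], 0],
    [[-10, 35, 0], [0, 0, -4], 0],
    [[-10, 35, 0], [0, 0, -4], 0],
    [[-10, 35, 0], [0, 0, -4], 0],
    [[-10, 35, 0], [0, 0, -4], 0]
  ]
}}

```text
clock: 5.68
eef_pos: [0.5083, 0.1039, 0.1838]
tool_rot: [0.645, 0.764, 0.0, -0.0]
ft_force: [-0.4, -0.2, -1.9]
grip_width: 0.0393
grasp_force: 61.6
```

Emit:
{"op": "drive_tool", "data": {
  "increments": [
    [[-10, 35, 0], [0, 0, -4], 0],
    [[-5, 20, 0], [0, 0, -1], 0],
    [[0, 0, 0], [0, 0, 0], 0],
    [[0, 0, 0], [0, 0, 0], 0],
    [[0, 0, 0], [0, 0, 0], 0]
  ]
}}

```text
clock: 6.1
eef_pos: [0.4944, 0.157, 0.1835]
tool_rot: [0.676, 0.737, -0.0, 0.0]
ft_force: [-0.7, -1.5, -1.3]
grip_width: 0.0388
grasp_force: 61.5
```

```bash
cat > f.py <<'E'
from m import *
import sys
p,y,z,o=tool();print(p,"yawy",y,z,o["clock"],o["grip_width"],o["ft_force"])
c=camera("wrist");save(sys.argv[1],c["image"],1.5)
print("axis tip px",proj(c,p),c["view"])
for q in("saddle","fixture","knob"):
    for d in silhouettes(q,c)[:2]: print(q,d["conf"],d["bbox"])
E
python3 f.py w2
```

```text
[0.4944 0.157  0.1835] yawy 4.901161627410666 [-0.0002 -0.0005 -1.    ] 6.1 0.038813456255475574 [-0.708  -1.4988 -1.269 ]
axis tip px [255.4344 243.6904] [[ 0.9964  0.0849 -0.0002 -0.5062]
 [ 0.0811 -0.9505  0.2999  0.0848]
 [ 0.0252 -0.2988 -0.954   0.3672]
 [ 0.      0.      0.      1.    ]]
saddle 0.96 [213.6, 182.7, 300.3, 317.5]
saddle 0.41 [258.8, 318.8, 270.5, 328.4]
fixture 0.58 [169.9, 24.4, 345.8, 235.4]
knob 0.86 [239.8, 83.4, 276.8, 119.3]
```

View pics/w2.png

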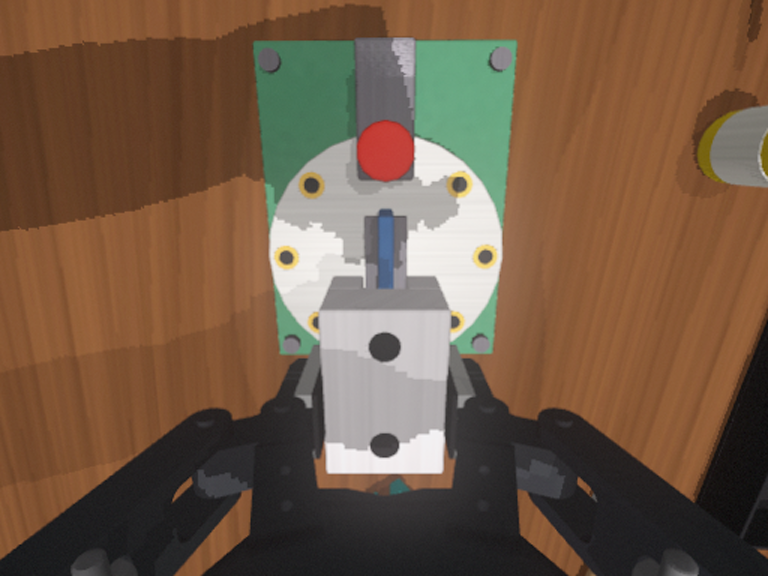

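The wrist view shows the insert held level, with its dots at (385,347) and (385,445). It is in line with the blue rib at (386,250), and the red knob is at (386,151). Now measuring both in the same picture.

```bash
cat > g.py <<'E'
from m import *
p,y,z,o=tool();c=camera("wrist");im=c["image"];hsv=cv2.cvtColor(im,cv2.COLOR_RGB2HSV)
def big(m):
    n,l,s,ce=cv2.connectedComponentsWithStats((m>0).astype(np.uint8),connectivity=4);i=1+np.argmax(s[1:,4]);return l==i,ce[i]
red,_=big(cv2.inRange(hsv,(0,150,90),(8,255,255))|cv2.inRange(hsv,(172,150,90),(180,255,255)))
cn=max(cv2.findContours(red.astype(np.uint8),0,1)[0],key=len);print("red circ",cv2.minEnclosingCircle(cn),cv2.fitEllipse(cn))
e=np.array(cv2.fitEllipse(cn)[0]);k=onz(c,e,.112);print("knob",k)
gr=cv2.inRange(hsv,(60,70,30),(95,255,255));gr,_=big(cv2.morphologyEx(gr,cv2.MORPH_CLOSE,np.ones((5,5))))
yx=np.argwhere(gr)[:,::-1];r=cv2.minAreaRect(np.array([onz(c,q,.012)[:2]*1000 for q in yx if q[1]<232]).astype(np.float32));print("base",r)
bl,bc=big(cv2.inRange(hsv,(100,100,40),(125,255,255)))
rows=np.unique(np.argwhere(bl)[:,0]);
W=[]
for v in rows:
    u=np.argwhere(bl[v])[:,0];W.append(np.r_[v,u.min(),u.max(),onz(c,(u.mean(),v),.074)[:2]])
W=np.array(W);print(W[[0,1,2,3,len(W)//2,-1]])
W=W[4:];P=np.polyfit(W[:,4],W[:,3],1);print("rib axis deg",90-np.degrees(np.arctan(P[0])),"x at y=.16",np.polyval(P,.16))
g=cv2.cvtColor(im,cv2.COLOR_RGB2GRAY);n,l,s,ce=cv2.connectedComponentsWithStats(cv2.inRange(g,0,75),connectivity=4)
zt=p[2]-.0104+.038;D=[]
for i in range(1,n):
    if 100<s[i,4]<500 and abs(ce[i][0]-257)<15 and ce[i][1]>200: D.append(onz(c,ce[i],zt));print(ce[i],s[i,4],D[-1])
D=np.array(D)
if len(D)==2:
    d=D[0]-D[1];print("dots mid",D.mean(0),np.linalg.norm(d),np.degrees(np.arctan2(d[1],d[0])),"rel tcp",D.mean(0)-p)
print(p,y)
# base edges
a=np.radians(95.1);u=np.array([np.cos(a),np.sin(a)])
print("centre from knob",k[:2]-.072*u)
E
python3 g.py
```

```text
red circ ((256.0, 99.0), 20.124710083007812) ((255.87498474121094, 98.87981414794922), (37.14471435546875, 39.633174896240234), 2.0517940521240234)
knob [0.4884 0.2359 0.112 ]
base ((541.8834838867188, 250.88304138183594), (67.91973876953125, 121.63995361328125), 4.832991600036621)
[[143.     255.     255.       0.4907   0.1986]
 [144.     252.     260.       0.4916   0.1977]
 [145.     252.     260.       0.4917   0.1968]
 [146.     252.     260.       0.4918   0.1959]
 [167.     252.     260.       0.4934   0.1765]
 [191.     253.     260.       0.4958   0.1533]]
rib axis deg 95.71746861366975 x at y=.16 0.4952473213126867
[256.0456 230.8175] 285 [0.4934 0.1776 0.2109]
[255.8119 296.2477] 218 [0.4962 0.1423 0.2109]
dots mid [0.4948 0.1599 0.2109] 0.03546755993088885 94.55333114733615 rel tcp [-0.      0.0037  0.0276]
[0.4948 0.1562 0.1833] 4.767636033352259
centre from knob [0.4948 0.1641]
```

```bash
python3 - <<'E'
from m import *
c=camera("wrist");im=c["image"];hsv=cv2.cvtColor(im,cv2.COLOR_RGB2HSV)
for v in range(138,150): print(v,im[v,256],onz(c,(256,v),.074)[:2])
br=cv2.inRange(hsv,(18,90,120),(32,255,255))
br=cv2.morphologyEx(br,cv2.MORPH_CLOSE,np.ones((9,9)))
n,l,s,ce=cv2.connectedComponentsWithStats(br)
for i in range(1,n):
    if 60<s[i,4]<500 and 160<ce[i][0]<350: print(ce[i],s[i],onz(c,ce[i],.034))
# base edges along columns
for u in (190,320):
    col=hsv[:,u];g=np.where((col[:,0]>60)&(col[:,0]<95)&(col[:,1]>70))[0];print(u,g.min(),g.max(),onz(c,(u,g.min()-.5),.012),onz(c,(u,g.max()+.5),.012))
E
```

```text
138 [137 138 143] [0.4912 0.2032]
139 [70 78 98] [0.4912 0.2023]
140 [ 72  80 101] [0.4913 0.2014]
141 [ 71  79 100] [0.4914 0.2005]
142 [ 72  82 102] [0.4915 0.1996]
143 [ 71  88 117] [0.4915 0.1987]
144 [ 78 106 145] [0.4916 0.1978]
145 [ 79 109 151] [0.4917 0.1969]
146 [ 82 112 154] [0.4918 0.196 ]
147 [ 83 113 155] [0.4918 0.1951]
148 [ 81 112 154] [0.4919 0.1942]
149 [ 82 111 154] [0.492  0.1933]
[305.4464 121.7009] [298 113  16  18 224] [0.5408 0.2192 0.034 ]
[206.7607 122.453 ] [199 114  17  18 234] [0.4398 0.2101 0.034 ]
[190.0688 170.7778] [183 163  16  16 189] [0.4233 0.1576 0.034 ]
[322.8486 169.8324] [316 163  15  15 185] [0.5664 0.1706 0.034 ]
[303.9681 213.383 ] [300 207   9  14  94] [0.5529 0.1186 0.034 ]
[208.6438 213.8767] [205 208   8  13  73] [0.4449 0.109  0.034 ]
190 27 235 [0.4164 0.3012 0.012 ] [0.4192 0.0684 0.012 ]
320 26 221 [0.5466 0.3128 0.012 ] [0.5789 0.1009 0.012 ]
```

Emit:
{"op": "drive_tool", "data": {
  "increments": [
    [[0.5, 3.5, -10], [0, 0, 0.4], 0],
    [[0, 0, -20], [0, 0, 0], 0],
    [[0, 0, -25], [0, 0, 0], 0],
    [[0, 0, -20], [0, 0, 0], 0],
    [[0, 0, -10], [0, 0, 0], 0],
    [[0, 0, 0], [0, 0, 0], 0],
    [[0, 0, 0], [0, 0, 0], 0]
  ]
}}

```text
clock: 6.98
eef_pos: [0.4948, 0.1607, 0.0979]
tool_rot: [0.674, 0.739, -0.001, -0.0]
ft_force: [0.3, 0.2, -0.4]
grip_width: 0.0393
grasp_force: 61.5
```

```bash
python3 f.py w3; python3 - <<'E'
from h import *
c=camera("side");save("s3",c["image"][185:275,215:305],6)
E
```

```text
[0.4948 0.1607 0.0979] yawy 5.274496217151981 [-0.0013 -0.0004 -1.    ] 6.9833 0.03930870151579158 [ 0.2596  0.1649 -0.36  ]
axis tip px [255.4696 243.6788] [[ 0.9958  0.0914 -0.0014 -0.5076]
 [ 0.0876 -0.95    0.2996  0.1106]
 [ 0.0261 -0.2985 -0.9541  0.2862]
 [ 0.      0.      0.      1.    ]]
fixture 0.67 [135.6, 1.6, 383.0, 276.9]
knob 0.93 [225.3, 75.2, 287.9, 138.4]
```

View pics/w3.png

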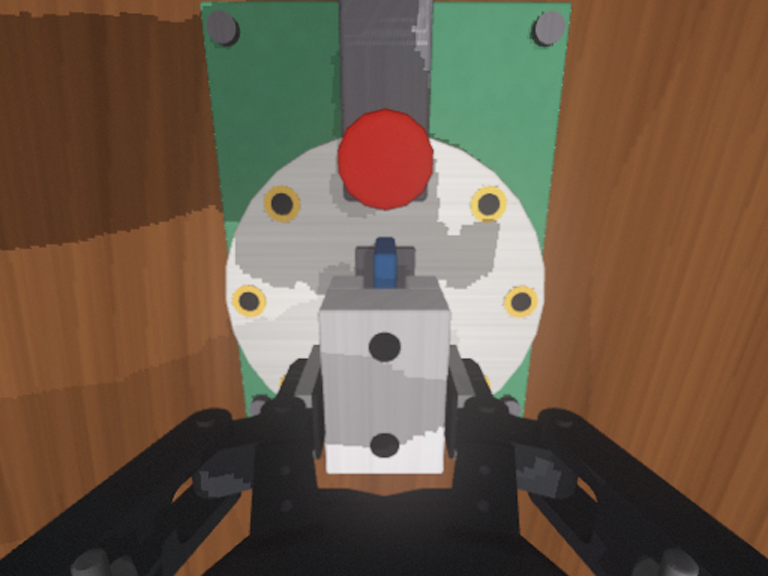

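View pics/s3.png

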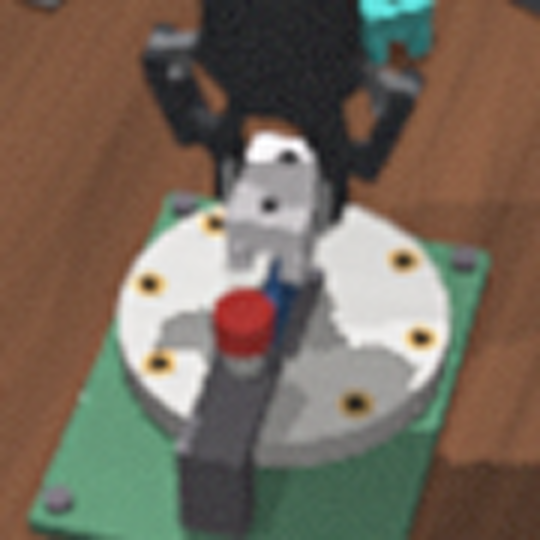

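The wrist view shows the rib at (385,262) in line with the slot, with its far end at about row 247. The insert's end face spans rows 277–309. The side crop shows the insert just above the rib, which enters the slot area. Checking the overhang numerically.

```bash
python3 - <<'E'
from m import *
c=camera("wrist");im=c["image"].astype(int);p,y,z,o=tool()
f=p[2]-.0104
print([ (v,im[v,256].tolist()) for v in range(158,194)])
g=im.sum(2)
print([(v,g[v,225]) for v in range(180,210)])
for v in(158,160,162,164,166,168,170): print("rib",v,onz(c,(256,v),.074)[:2])
for v in(183,184,185,186): print("foot",v,onz(c,(225,v),f)[:2])
for v in(204,205,206,207): print("top",v,onz(c,(256,v),f+.038)[:2])
E
```

```text
[(158, [77, 86, 103]), (159, [57, 65, 88]), (160, [56, 65, 88]), (161, [54, 63, 87]), (162, [57, 66, 90]), (163, [54, 64, 87]), (164, [55, 65, 88]), (165, [57, 65, 88]), (166, [56, 66, 89]), (167, [56, 65, 89]), (168, [55, 67, 92]), (169, [61, 81, 116]), (170, [64, 92, 132]), (171, [66, 95, 138]), (172, [66, 98, 142]), (173, [66, 98, 143]), (174, [66, 99, 141]), (175, [66, 97, 141]), (176, [64, 97, 142]), (177, [63, 95, 141]), (178, [65, 96, 141]), (179, [65, 95, 140]), (180, [63, 96, 139]), (181, [65, 97, 140]), (182, [65, 96, 139]), (183, [66, 94, 139]), (184, [63, 95, 138]), (185, [65, 92, 133]), (186, [59, 82, 118]), (187, [61, 85, 120]), (188, [61, 85, 121]), (189, [60, 83, 120]), (190, [64, 87, 122]), (191, [66, 88, 121]), (192, [96, 105, 122]), (193, [127, 123, 123])]
[(180, np.int64(435)), (181, np.int64(435)), (182, np.int64(433)), (183, np.int64(415)), (184, np.int64(378)), (185, np.int64(367)), (186, np.int64(377)), (187, np.int64(373)), (188, np.int64(374)), (189, np.int64(375)), (190, np.int64(375)), (191, np.int64(383)), (192, np.int64(389)), (193, np.int64(370)), (194, np.int64(374)), (195, np.int64(375)), (196, np.int64(374)), (197, np.int64(374)), (198, np.int64(372)), (199, np.int64(373)), (200, np.int64(374)), (201, np.int64(372)), (202, np.int64(380)), (203, np.int64(378)), (204, np.int64(378)), (205, np.int64(377)), (206, np.int64(446)), (207, np.int64(543)), (208, np.int64(582)), (209, np.int64(597))]
rib 158 [0.4923 0.2058]
rib 160 [0.4925 0.2045]
rib 162 [0.4926 0.2033]
rib 164 [0.4927 0.2021]
rib 166 [0.4928 0.2008]
rib 168 [0.4929 0.1995]
rib 170 [0.493  0.1983]
foot 183 [0.4757 0.1926]
foot 184 [0.4757 0.192 ]
foot 185 [0.4757 0.1914]
foot 186 [0.4758 0.1908]
top 204 [0.4932 0.1954]
top 205 [0.4932 0.1949]
top 206 [0.4932 0.1944]
top 207 [0.4933 0.194 ]
```

The overhang is 4.8 mm against 5 mm wanted, so it is centred. Lowering.

Emit:
{"op": "drive_tool", "data": {
  "increments": [
    [[0, 0, -8], [0, 0, 0], 0],
    [[0, 0, -10], [0, 0, 0], 0],
    [[0, 0, -6], [0, 0, 0], 0],
    [[0, 0, -2], [0, 0, 0], 0],
    [[0, 0, 0], [0, 0, 0], 0],
    [[0, 0, 0], [0, 0, 0], 0]
  ]
}}

```text
clock: 7.78
eef_pos: [0.4948, 0.1607, 0.0719]
tool_rot: [0.674, 0.739, -0.0, -0.0]
ft_force: [0.7, 0.1, -1.3]
grip_width: 0.039
grasp_force: 61.5
```

Emit:
{"op": "drive_tool", "data": {
  "increments": [
    [[0, 0, -1], [0, 0, 0], 0],
    [[0, 0, -1], [0, 0, 0], 0],
    [[0, 0, -0.5], [0, 0, 0], 0],
    [[0, 0, 0], [0, 0, 0], 0]
  ]
}}

```text
clock: 8.12
eef_pos: [0.4951, 0.1608, 0.0699]
tool_rot: [0.674, 0.739, 0.0, 0.0]
ft_force: [-0.4, -0.1, -1.0]
grip_width: 0.0392
grasp_force: 61.5
```

Emit:
{"op": "drive_tool", "data": {
  "increments": [
    [[0, 0, -0.7], [0, 0, 0], 0],
    [[0, 0, -0.7], [0, 0, 0], 0],
    [[0, 0, 0], [0, 0, 0], 0]
  ]
}}

```text
clock: 8.37
eef_pos: [0.4951, 0.1609, 0.0685]
tool_rot: [0.674, 0.739, 0.0, 0.0]
ft_force: [0.6, -0.5, -1.8]
grip_width: 0.0388
grasp_force: 61.7
```

Emit:
{"op": "drive_tool", "data": {
  "increments": [
    [[0, 0, -0.5], [0, 0, 0], 0],
    [[0, 0, -0.3], [0, 0, 0], 0],
    [[0, 0, 0], [0, 0, 0], 0]
  ]
}}

```text
clock: 8.62
eef_pos: [0.4952, 0.1609, 0.0684]
tool_rot: [0.674, 0.739, 0.0, 0.0]
ft_force: [-1.9, -0.3, 5.0]
grip_width: 0.0395
grasp_force: 62.4
```

Contact came at exactly the expected height. Letting go.

Emit:
{"op": "drive_tool", "data": {
  "increments": [
    [[0, 0, 0], [0, 0, 0], 0.5],
    [[0, 0, 0], [0, 0, 0], 0.55],
    [[0, 0, 0], [0, 0, 0], 0.7],
    [[0, 0, 0], [0, 0, 0], 0.7],
    [[0, 0, 0], [0, 0, 0], 0.7],
    [[0, 0, 0], [0, 0, 0], 0.7]
  ]
}}

```text
clock: 9.12
eef_pos: [0.495, 0.1608, 0.0675]
tool_rot: [0.674, 0.739, -0.0, -0.0]
ft_force: [0.6, -0.1, -0.2]
grip_width: 0.0596
grasp_force: 0.0
```

Emit:
{"op": "drive_tool", "data": {
  "increments": [
    [[0, 0, 5], [0, 0, 0], 0.7],
    [[0, 0, 15], [0, 0, 0], 0.7],
    [[0, 0, 30], [0, 0, 0], 0.7],
    [[0, 0, 30], [0, 0, 0], 0.7],
    [[0, 0, 20], [0, 0, 0], 0.85],
    [[0, 0, 0], [0, 0, 0], 0.85],
    [[0, 0, 0], [0, 0, 0], 0.85]
  ]
}}

```text
clock: 9.7
eef_pos: [0.4961, 0.1612, 0.1693]
tool_rot: [0.674, 0.739, 0.002, 0.001]
ft_force: [-0.4, 0.7, -0.1]
grip_width: 0.0724
grasp_force: 0.0
```

```bash
python3 f.py w4; python3 - <<'E'
from m import *
c=camera("wrist");hsv=cv2.cvtColor(c["image"],cv2.COLOR_RGB2HSV)
red=cv2.inRange(hsv,(0,150,90),(8,255,255))|cv2.inRange(hsv,(172,150,90),(180,255,255))
cn=max(cv2.findContours(red,0,1)[0],key=len);e=cv2.fitEllipse(cn);print(e,"knob",onz(c,e[0],.112))
V=np.asarray(c["view"]);print("cam",-V[:3,:3].T@V[:3,3])
for d in silhouettes("saddle",c)[:1]: print(fit([(c,d["region"].astype(np.float32))],(.4949,.163,[1.66]),z0=.058))
E
```

```text
[0.4961 0.1612 0.1693] yawy 5.275262275297192 [ 0.0037  0.0012 -1.    ] 9.7 0.07243806910808094 [-0.4106  0.6794 -0.0614]
axis tip px [255.4984 243.6992] [[ 0.9958  0.0915  0.0037 -0.5097]
 [ 0.0862 -0.9505  0.2986  0.0905]
 [ 0.0308 -0.297  -0.9544  0.3519]
 [ 0.      0.      0.      1.    ]]
saddle 0.79 [230.7, 155.1, 281.1, 232.4]
fixture 0.66 [163.8, 29.0, 347.3, 248.0]
fixture 0.31 [470.0, 82.2, 512.0, 132.8]
knob 0.78 [235.8, 84.5, 274.8, 128.1]
((257.8429870605469, 104.98259735107422), (40.569034576416016, 42.43146514892578), 3.1993918418884277) knob [0.4885 0.236  0.112 ]
cam [0.4877 0.2368 0.3074]
(array([0.4954, 0.164 , 1.6734]), np.float64(208.3125))
```

View pics/w4.png

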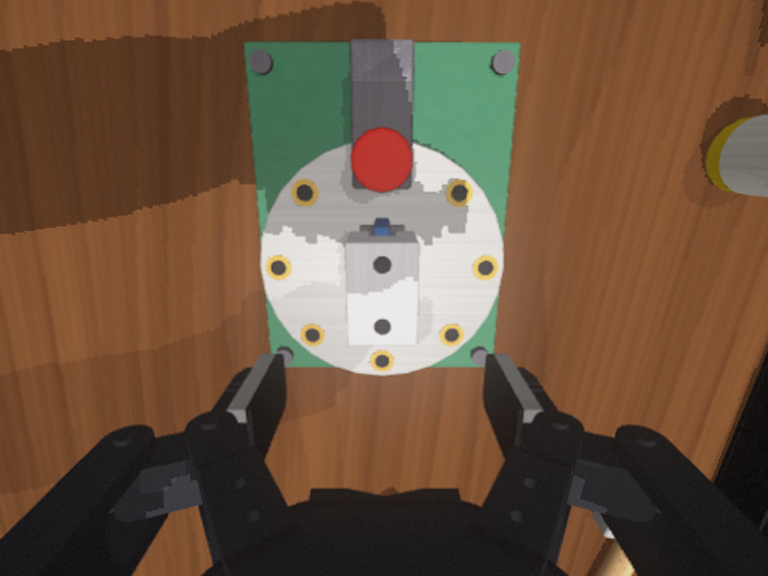

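The insert now sits centred at (382,290) on the rib. A small equal rib end shows at (382,227), and the plunger's red knob is at (382,159), measured at (0.4885, 0.236). Going to the knob.

Emit:
{"op": "drive_tool", "data": {
  "increments": [
    [[-1.5, 14, 0], [0, 0, 0], 0.85],
    [[-2, 20, 0], [0, 0, 0], 0.85],
    [[-2, 20, 0], [0, 0, 0], 0.85],
    [[-2, 20, 0], [0, 0, 0], 0.85],
    [[0, 0, -15], [0, 0, 0], 0.85],
    [[0, 0, -25], [0, 0, 0], 0.85],
    [[0, 0, 0], [0, 0, 0], 0.85],
    [[0, 0, 0], [0, 0, 0], 0.85]
  ]
}}

```text
clock: 10.67
eef_pos: [0.4858, 0.2341, 0.1258]
tool_rot: [0.674, 0.739, -0.002, -0.001]
ft_force: [0.3, -0.5, -0.2]
grip_width: 0.0728
grasp_force: 0.0
```

```bash
python3 - <<'E'
from m import *
p,y,z,o=tool();print(p,y,z)
c=camera("wrist");hsv=cv2.cvtColor(c["image"],cv2.COLOR_RGB2HSV)
red=cv2.inRange(hsv,(0,150,60),(8,255,255))|cv2.inRange(hsv,(172,150,60),(180,255,255))
cn=max(cv2.findContours(red,0,1)[0],key=len);print(cv2.boundingRect(cn))
s=silhouettes("knob",c)[0];b=s["bbox"];print(s["conf"],b,"axis at knob:",proj(c,np.r_[p[:2],.112]),proj(c,np.r_[p[:2],.101]))
k=np.array([.4885,.236]);print([proj(c,np.r_[k,zz]) for zz in(.112,.09)])
x,yy,w,h=cv2.boundingRect(cn);print(onz(c,(x+w/2,yy+h/2),.105))
E
```

```text
[0.4858 0.2341 0.1258] 5.286687629214183 [-0.0048 -0.0023 -1.    ]
(44, 0, 135, 30)
0.78 [239.2, 198.1, 281.9, 248.1] axis at knob: [255.6457 232.8565] [255.7522 225.3622]
[array([260.2238, 230.4666]), array([259.9242, 216.5203])]
[0.4005 0.3472 0.105 ]
```

Emit:
{"op": "drive_tool", "data": {
  "increments": [
    [[3, 1.5, -8], [0, 0, 0], 0.85],
    [[0, 0, -15], [0, 0, 0], 0.85],
    [[0, 0, -15], [0, 0, 0], 0.85],
    [[0, 0, -8], [0, 0, 0], 0.85],
    [[0, 0, 0], [0, 0, 0], 0.85],
    [[0, 0, 0], [0, 0, 0], 0.85]
  ]
}}

```text
clock: 11.27
eef_pos: [0.4907, 0.2362, 0.0817]
tool_rot: [0.674, 0.739, -0.0, -0.0]
ft_force: [-0.9, -1.1, 0.3]
grip_width: 0.0726
grasp_force: 0.0
```

```bash
python3 - <<'E'
from m import *
p,y,z,o=tool();print(p,y,z,o["ft_force"])
c=camera("wrist");s=silhouettes("knob",c)[0];print(s["conf"],s["bbox"],"axis:",proj(c,np.r_[p[:2],.112]))
save("w5",c["image"],1.5)
E
```

```text
[0.4907 0.2362 0.0817] 5.260324086086676 [-0.0002 -0.0001 -1.    ] [-0.8551 -1.0969  0.3325]
0.73 [221.5, 228.6, 281.4, 296.0] axis: [255.3725 275.0513]
```

View pics/w5.png

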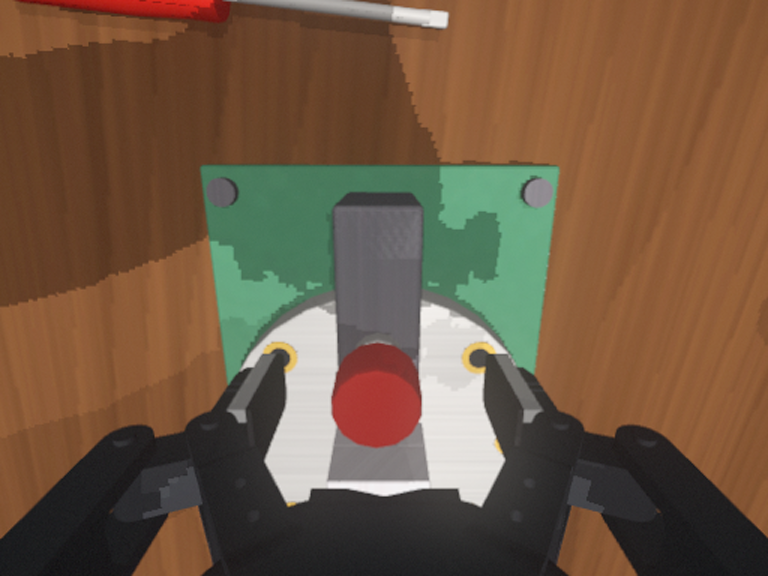

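The knob is at (376,400) between the open fingers, about 2 mm left of the tool axis. I'll correct that and close.

Emit:
{"op": "drive_tool", "data": {
  "increments": [
    [[-2, 0, -1], [0, 0, 0], 0.85],
    [[0, 0, 0], [0, 0, 0], 0.6],
    [[0, 0, 0], [0, 0, 0], 0.5],
    [[0, 0, 0], [0, 0, 0], 0.42],
    [[0, 0, 0], [0, 0, 0], 0.42]
  ]
}}

```text
clock: 11.78
eef_pos: [0.4886, 0.2364, 0.0808]
tool_rot: [0.674, 0.739, 0.0, 0.0]
ft_force: [-0.1, 0.3, 0.7]
grip_width: 0.0362
grasp_force: 0.0
```

Emit:
{"op": "drive_tool", "data": {
  "increments": [
    [[0, 0, 0], [0, 0, 0], 0],
    [[0, 0, 0], [0, 0, 0], 0],
    [[0, 0, 0], [0, 0, 0], 0],
    [[0, 0, 0], [0, 0, 0], 0],
    [[0, 0, 0], [0, 0, 0], 0],
    [[0, 0, 0], [0, 0, 0], 0]
  ]
}}

```text
clock: 12.28
eef_pos: [0.4881, 0.2363, 0.081]
tool_rot: [0.674, 0.739, -0.0, -0.0]
ft_force: [-1.9, -0.7, 4.8]
grip_width: 0.0284
grasp_force: 59.0
```

Emit:
{"op": "drive_tool", "data": {
  "increments": [
    [[0, 0, 2], [0, 0, 0], 0],
    [[0, 0, 3], [0, 0, 0], 0],
    [[0, 0, 3], [0, 0, 0], 0],
    [[0, 0, 3], [0, 0, 0], 0],
    [[0, 0, 3], [0, 0, 0], 0],
    [[0, 0, 3], [0, 0, 0], 0],
    [[0, 0, 1], [0, 0, 0], 0],
    [[0, 0, 0], [0, 0, 0], 0]
  ]
}}

```text
clock: 12.95
eef_pos: [0.4881, 0.2363, 0.0982]
tool_rot: [0.674, 0.739, -0.0, -0.0]
ft_force: [0.8, 2.0, -12.4]
grip_width: 0.0283
grasp_force: 60.0
```

Emit:
{"op": "drive_tool", "data": {
  "increments": [
    [[0, 0, 1], [0, 0, 0], 0],
    [[0, 0, 0.5], [0, 0, 0], 0],
    [[0, 0, 0], [0, 0, 0], 0]
  ]
}}

```text
clock: 13.2
eef_pos: [0.4881, 0.2363, 0.0998]
tool_rot: [0.674, 0.739, -0.0, -0.0]
ft_force: [0.0, 1.9, -13.4]
grip_width: 0.0285
grasp_force: 60.0
```

Pulled about 18.8 mm with no slip, since the force follows the spring. Easing on to the stop.

Emit:
{"op": "drive_tool", "data": {
  "increments": [
    [[0, 0, 0.7], [0, 0, 0], 0],
    [[0, 0, 0.5], [0, 0, 0], 0],
    [[0, 0, 0], [0, 0, 0], 0],
    [[0, 0, 0], [0, 0, 0], 0]
  ]
}}

```text
clock: 13.53
eef_pos: [0.4881, 0.2363, 0.1011]
tool_rot: [0.674, 0.739, -0.0, -0.0]
ft_force: [-0.6, 2.6, -13.3]
grip_width: 0.0282
grasp_force: 60.1
```

Emit:
{"op": "drive_tool", "data": {
  "increments": [
    [[0, 0, 0.5], [0, 0, 0], 0],
    [[0, 0, 0], [0, 0, 0], 0],
    [[0, 0, 0], [0, 0, 0], 0]
  ]
}}

```text
clock: 13.78
eef_pos: [0.4881, 0.2363, 0.1012]
tool_rot: [0.674, 0.739, -0.0, -0.0]
ft_force: [0.9, 3.8, -17.3]
grip_width: 0.0284
grasp_force: 60.4
```

```bash
python3 - <<'E'
from m import *
c=camera("side");save("s6",c["image"][170:275,205:310],5.5);print(get_obs()["ft_force"])
E
```

```text
[  0.0673   3.5975 -18.2297]
```

View pics/s6.png

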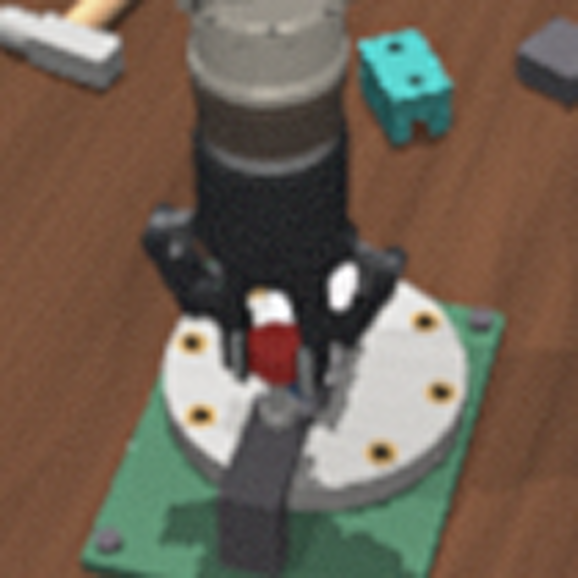

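The side crop shows the red knob at (272,352) held in the fingers and raised well above the bracket. The insert is still on the rib behind it at (270,305). Handing in.

```bash
python3 -c "from workcell import job_done; print(job_done())"
```

```text
the job is handed in; nothing more can be done
None
```

The job is handed in: the insert is seated and centred on the rib and was let go while the plunger was home, and the red knob is still gripped about 20 mm up, against its stop.

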